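Shut down the marking conveyor and clear its catch tray

TASK

Shut the little bench conveyor down and clear it: turn the speed knob on the control unit fully anticlockwise (seen from above) to its end stop, and only then push the toggle switch beside it all the way over to its other end, away from the robot. After that move the two die-cast boxes one at a time from the catch tray into the grey tote, setting each down on the tote's floor before letting go (do not drop them), so that both stand flat on their bases, lids up, side by side. Leave the knob and switch off, and do not disturb the solder spool, the tip cleaner or the screwdriver.

Things in the scene. Friction and masses are not known exactly. Their poses are not given: they have to be found in the camera images.
- control: Control unit, a black box 150 x 200 x 60 mm (x, y, z) with a grey top plate, fixed to the bench. It may stand on the left or the right of the tray, the tote on the other side. Origin: centre of its underside; z up. The knob's axis is at (0, -47 mm), the switch's pivot at (0, +50 mm) in its frame.
- knob (a joint): Angle of the speed knob on top of the control unit, in rad: 0 is the anticlockwise end stop (minimum), growing clockwise seen from above to 4.7. Starts at 1.2 to 2.4.
- knob_grip (a point): Grip point on the knob's vertical axis, 37 mm above the control unit's top. Black 44 mm disc on a 68 mm base, with an upright bar 42 mm long (this point's x), 14 mm wide (y), 32 mm high, its top 7 mm above this point. A white line on its top marks the -x half; at the end stop it points to the control unit's -x edge (nearest the robot), at a long scale mark.
- switch (a joint): Angle of the toggle switch in rad: 0 leans to the control unit's -x side (towards the robot) = on; 1.0 leans to the +x side (away from the robot) = off. It stays where it is left. Starts at 0 to 0.12.
- switch_tip (a point): Centre of the 26 mm steel ball at the end of the toggle lever (rod 10 mm thick, 50 mm from pivot to ball centre). The pivot is 22 mm above the control unit's top, its axis along the control unit's y; the ball centre stands 66 mm above the top and 24 mm to -x of the pivot at 0, 24 mm to +x at 1.0. Its block is 70 x 50 x 25 mm (x, y, z), with a 36 mm high pivot boss.
- catch_tray: Catch tray of the bench conveyor, fixed: an open sheet-steel tray 160 x 280 x 34 mm (x, y, z), walls and floor 4 mm thick. Origin: centre of its underside; z up. On its +x side a chute rises from the tray's rim to the belt, 84 mm high and 180 mm wide over its rails, and a hood up to 183 mm high begins 250 mm from the origin.
- casting_a: One of two equal finished parts lying in the catch tray: a closed die-cast aluminium box, 60 mm long (x) x 35 mm wide (y) x 34 mm high, with a lid held by four screws, about 0.13 kg. Origin: centre of its underside; z up.
- casting_b: The other die-cast box, equal to casting_a.
- tote: Grey plastic tote, an open box 180 x 230 x 60 mm (x, y, z), walls and floor 4 mm thick, with a rim 6 mm wide outside, loose, about 0.7 kg. Origin: centre of its underside; z up.
- tote_in (a point): Centre of the tote's inner floor, axes as the tote's; the inside is 172 mm (x) by 222 mm (y) and 56 mm deep.
- spool: Bystander: solder spool standing on its flange, 60 mm diameter, 34 mm high. Origin: centre of its underside.
- tip_cleaner: Bystander: black domed tip cleaner, 72 mm diameter, 50 mm high. Origin: centre of its underside.
- screwdriver: Bystander: screwdriver lying on the bench, about 200 mm long along its x axis. Origin: underside, at about its middle.
There are look-alikes about, which are no part of the job. What is shaped like the casting_a but blue or red is not meant.

How it is judged:
By the outcome, as a careful person would: the job done as asked, in the order asked, and still so for the second after the job is handed in, with the robot touching nothing.
It also fails if it takes over 72 s, if anything falls off the work surface, if the arm or the gripper's body presses on something with over 40 N, if the wrist force passes 120 N, or if a joint passes its speed limit or range.

ROBOT

A 6-joint arm with a two-finger parallel gripper is mounted at the origin on the work surface. World frame = base frame: x ahead of the robot, y to its left, z up, the work surface at z = 0. Lengths are in m, angles in rad, forces in N, time in s.
With the tool pointing down it reaches from about 0.25 to 0.725 m from the base axis. Payload 4 kg.
Tool frame: the origin (TCP) lies on the centre line of the jaws, within the pads' length; the fingertips stand 22 mm ahead of it and the grasp point (between the pads) lies 3 mm ahead of it; z points along the fingers, y is the line along which they close (so a half turn about z gives the same grasp; the last joint's range is limited). The gripper opens to 85 mm and grips with 20 to 120 N. Pads are 22 mm wide; open, the fingers measure 114 mm over their backs; the gripper's body (76 mm by 85 mm) begins 54 mm behind the grasp point. The pads swing forward as they close: fully open they stand 13 mm farther back than shut.
Start: joints at [-1.139, 0.241, 0.005, 1.335, 0, 1.571], TCP at [0.209, -0.454, 0.253] pointing down, gripper open.
Joint ranges: [-2.72, 2.72], [-1.05, 1.87], [-1.09, 1.28], [-1.99, 2.15], [-1.42, 1.44], [-3.14, 3.14]. Speed limits (rad/s): [2.79, 2.79, 3.14, 3.14, 3.14, 3.14].

INTERFACE

Orientations are given as a unit quaternion [x, y, z, w].
In Python, from workcell import bot gives the robot as it stands.
- The arm moves only by the shell command python3 -m inch 'ROWS'. ROWS is JSON, one flat list of numbers, 7 for each row, row after row: the shift along the world's x, y, z in mm, then the turn, a rotation vector about the world's x, y, z in rad, then the opening in per cent of the stroke, from 0 (shut) to 100 (fully open). A call has 1 to 8 rows; each row is the pose to reach, as a shift and turn from the pose commanded when the call began; what a row does not reach only later rows make up. A row lasts 1/12 s, in which the tool goes at most 41.7 mm and 7.16 degrees, less where a joint would pass 70% of its speed; a pose out of reach is approached as far as the arm can. A call with a gripper value outside its range is refused whole. The fingers move at their own pace and stop on an object; the grip force is fixed at half the most. Time passes only in rows, so rows that repeat a pose let the fingers close. It gives the time, the measured TCP pose, the force, the opening and the grip force at its end, in the units of the state.
- bot.get_obs(): the state, without advancing time (a new reading comes with each control period).
- bot.camera(name): name is "scene" or "top" or "wrist"; returns the picture (420x560x3 uint8, blue, green, red); there is no depth.
- bot.camera_info(name): a dict with "intrinsics" (3x3 intrinsics, pixels), "camera_from_world" (4x4, takes a point from world to camera coordinates); the wrist camera has in their place "hand_eye" (4x4, takes a point from camera to tool coordinates, whose origin is the TCP and whose axes are the flange's). Camera axes: x right, y down, z forward; pixel columns grow to the right and rows downward; lengths in m; the calibration is good to about 2 mm. The wrist camera is an equidistant fisheye: a pixel r from the principal point sees the ray r / f radians off the axis. A picture is of the moment at which its call begins: read the wrist's pose just before it. camera_info takes no time and is no camera call.
- bot.job_done(): hands the job in; it is judged then, once.
Trained networks look in the newest picture that a camera, given by its name, has taken for a name from the list of things; names that differ only in an ending like _2 or _b are one class to them, and where a whole thing is asked for, a point or a joint stands for the part that bears it (a point fixed in the world has none). Each returns a list of dicts, best first, with "confidence" (0 to 1); they miss things now and then, are a little off and sometimes report something else, mostly with a low value. They report only what shows in the picture. A call takes as long as a camera call. They do not tell look-alikes from the thing itself.
- bot.silhouettes(camera, target): "mask" (420x560 bool, what is visible of it) and "uv" ([column, row] in pixels, amid what is visible of it).
- bot.spot_point(camera, target): "uv" ([column, row] in pixels: a listed point, or the origin of a listed thing).
The state is a dict: "clock": time; "joint_pos": joint angles; "joint_vel": joint speeds; "tau": joint torques, N m; "eef_pos": TCP position; "tool_rot": TCP orientation; "ft_force": force on the tool from outside, world axes, zero at the start; "ft_torque": the same for the moment, N m; "grip_width": finger opening in m; "grasp_force": force on a finger pad.
Only numpy, scipy, OpenCV 4.12 (cv2) and the standard library are available. Lean on these libraries where they do the work, as an engineer would, in place of code of your own. Each camera call takes 0.05 s, during which the arm holds its last target. There are 200 camera calls.

## Working session

There is one attempt and no reset: what is moved stays moved. The work goes in short steps, Python scripts to look and compute and a shell command to move; the robot and the scene stay as the last step left them, time stands still between calls to the robot, and variables do not carry over. Pictures are saved under pics/ and viewed, at most 13 in all, crops included, and the job is handed in when it is done.

```bash
mkdir -p pics; ls
cat > h.py <<'E'
import numpy as np, cv2
from workcell import bot
def ray(cam,uv):
    i=bot.camera_info(cam);K=np.array(i["intrinsics"]);T=np.array(i["camera_from_world"])
    d=T[:3,:3].T@np.linalg.inv(K)@np.array([uv[0],uv[1],1.]);o=-T[:3,:3].T@T[:3,3];return o,d
def onz(cam,uv,z):
    o,d=ray(cam,uv);return o+d*(z-o[2])/d[2]
def proj(cam,p):
    i=bot.camera_info(cam);K=np.array(i["intrinsics"]);T=np.array(i["camera_from_world"])
    q=K@(T[:3,:3]@np.array(p)+T[:3,3]);return q[:2]/q[2]
def tri(a,ua,b,ub):
    A=np.zeros((3,3));v=np.zeros(3);R=[]
    for c,u in((a,ua),(b,ub)):
        o,d=ray(c,u);d=d/np.linalg.norm(d);P=np.eye(3)-np.outer(d,d);A+=P;v+=P@o;R.append((P,o))
    x=np.linalg.solve(A,v);return x,max(np.linalg.norm(P@(x-o)) for P,o in R)
E
python3 - <<'E'
from h import *
np.set_printoptions(precision=3,suppress=True)
for c in("scene","top"):
    im=bot.camera(c);cv2.imwrite(f"pics/{c}0.png",im)
    i=bot.camera_info(c);T=np.array(i["camera_from_world"]);print(c,-T[:3,:3].T@T[:3,3],np.array(i["intrinsics"])[0,0])
    for n in["control","knob_grip","switch_tip","catch_tray","casting_a","tote","tote_in","spool","tip_cleaner","screwdriver"]:
        print(n,[(np.round(d["uv"],1).tolist(),round(d["confidence"],2)) for d in bot.spot_point(c,n)][:5])
print(bot.get_obs()["clock"])
E
```

```text
pics
scene [1.442 0.063 0.822] 476.26391111328076
control [([407.0, 226.1], 0.77), ([150.5, 225.6], 0.26)]
knob_grip [([400.9, 198.2], 0.66)]
switch_tip [([436.5, 183.9], 0.57)]
catch_tray [([286.9, 234.3], 0.96)]
casting_a [([318.6, 238.3], 0.75), ([327.6, 195.6], 0.67), ([260.6, 196.6], 0.59), ([269.9, 226.2], 0.54), ([288.6, 233.7], 0.27)]
tote [([151.0, 224.9], 0.67), ([150.2, 222.2], 0.21)]
tote_in [([151.5, 224.1], 0.63)]
spool [([375.0, 306.0], 0.76)]
tip_cleaner [([412.8, 296.1], 0.68)]
screwdriver [([150.1, 287.8], 0.94)]
top [0.339 0.007 1.146] 458.39063193960374
control [([150.0, 258.5], 0.62)]
knob_grip [([156.3, 253.2], 0.54)]
switch_tip [([147.7, 257.8], 0.63), ([109.4, 262.5], 0.47)]
catch_tray [([277.3, 233.8], 0.78)]
casting_a [([247.5, 229.9], 0.86), ([312.3, 302.5], 0.83), ([296.1, 238.8], 0.53), ([389.6, 154.5], 0.41)]
tote [([421.6, 234.0], 0.68), ([391.5, 155.4], 0.62)]
tote_in [([421.6, 232.7], 0.91)]
spool [([197.5, 148.7], 0.62)]
tip_cleaner [([155.9, 168.0], 0.74)]
screwdriver [([389.4, 155.8], 0.55)]
1.1
```

View pics/top0.png

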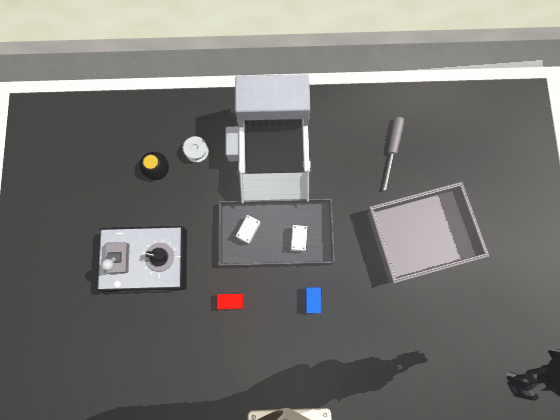

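View pics/scene0.png

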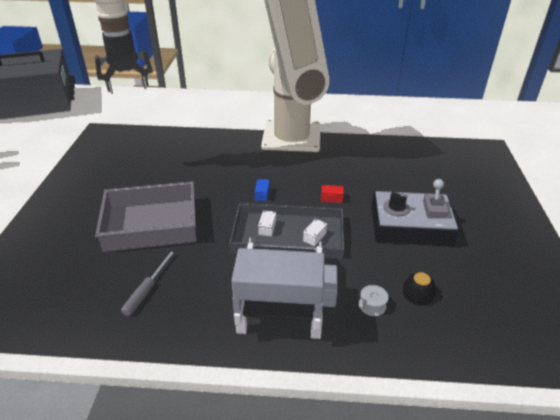

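The top view shows the control unit on the left (knob about (158,257), switch ball about (108,264)). The white boxes in the tray are at (248,230) and (299,238), the tote is at (428,232) and rotated, and the blue and red decoys lie outside the tray. The scene view agrees.

Run:
```python
from h import *
np.set_printoptions(precision=4,suppress=True)
im=bot.camera("top")
def rect(mask,z,n):
    cs=cv2.findContours(mask.astype(np.uint8),0,2)[0];c=max(cs,key=cv2.contourArea)[:,0,:].astype(float)
    w=np.array([onz("top",p,z)[:2] for p in c]).astype(np.float32)
    (cx,cy),(a,b),t=cv2.minAreaRect(w*1000)
    if a<b:t+=90
    print(n,"c",cx,cy,"size",a,b,"long axis deg",t%180)
for n,z in(("control",.06),("tote",.06),("catch_tray",.034),("casting_a",.034),("spool",.034),("tip_cleaner",.03),("screwdriver",.015),("knob",.09)):
    for d in bot.silhouettes("top",n)[:4]:
        if d["confidence"]>.3: rect(d["mask"],z,f'{n} {d["confidence"]:.2f} uv{np.round(d["uv"])}')
# white tops
g=im.min(2);m=np.zeros(g.shape,bool);m[205:262,225:330]=g[205:262,225:330]>170
l,lab,st,_=cv2.connectedComponentsWithStats(m.astype(np.uint8))
for k in range(1,l):
    if st[k,4]>60: rect(lab==k,.034,f"white {st[k]}")
print("ball tri",tri("top",(107.5,264),"scene",(438.5,184)))
print("knob tri",tri("top",(157,257),"scene",(399,197)))
cr=im[215:305,85:200];cv2.imwrite("pics/ctl.png",cv2.resize(cr,None,fx=6.5,fy=6.5,interpolation=cv2.INTER_CUBIC))
```

```text
control 0.84 uv[143. 261.] c 453.46368408203125 333.84222412109375 size 207.35409545898438 151.3899688720703 long axis deg 89.8736343383789
tote 0.89 uv[426. 233.] c 496.69500732421875 -344.9513244628906 size 192.63563537597656 246.77540588378906 long axis deg 103.2170295715332
catch_tray 0.58 uv[273. 181.] c 678.8831176757812 18.389137268066406 size 502.5647888183594 281.3348693847656 long axis deg 0.47412362694740295
casting_a 0.82 uv[298. 239.] c 496.02020263671875 -39.83214569091797 size 34.40399169921875 64.1954345703125 long axis deg 177.95841217041016
casting_a 0.69 uv[248. 228.] c 519.8432006835938 84.54620361328125 size 37.6927490234375 61.79850769042969 long axis deg 152.42988204956055
casting_a 0.68 uv[230. 302.] c 347.5878601074219 129.23329162597656 size 60.09003829956055 32.6655158996582 long axis deg 88.20354461669922
casting_a 0.62 uv[312. 299.] c 345.0215148925781 -67.31019592285156 size 38.172115325927734 58.68220901489258 long axis deg 177.6332550048828
spool 0.95 uv[195. 146.] c 731.2281494140625 214.76419067382812 size 64.39935302734375 66.75928497314453 long axi
[... 465 characters left out ...]
 uv[397. 134.] c 755.0595703125 -301.4811096191406 size 26.482820510864258 110.94670867919922 long axis deg 163.74998474121094
knob 0.59 uv[160. 256.] c 454.9287414550781 288.3070373535156 size 45.318206787109375 42.696449279785156 long axis deg 30.41730499267578
white [236 215  24  28 383] c 520.7617797851562 84.98585510253906 size 38.983863830566406 60.52558517456055 long axis deg 150.73155212402344
white [291 225  17  25 365] c 495.5350646972656 -39.19144821166992 size 36.59988021850586 60.530479431152344 long axis deg 173.9253692626953
ball tri (array([0.4358, 0.3915, 0.1273]), np.float64(0.0011071768988883493))
knob tri (array([0.4517, 0.2942, 0.0921]), np.float64(0.003401242870439589))
```

View pics/ctl.png

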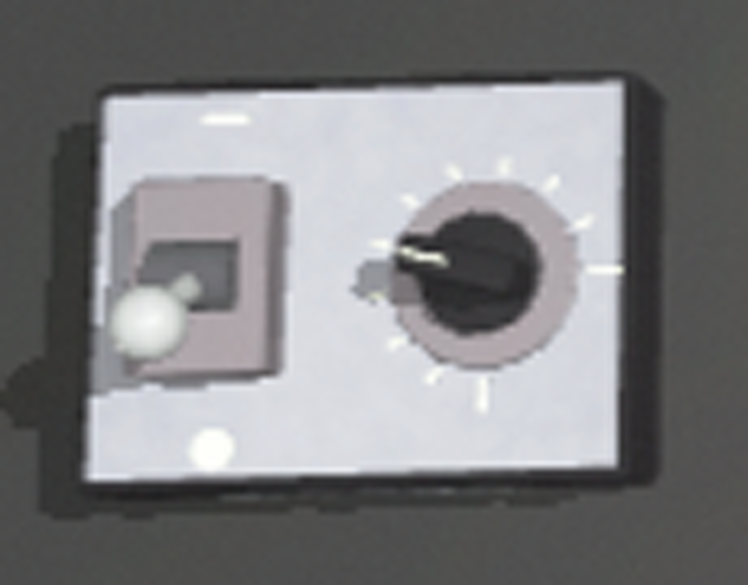

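The crop shows the knob's white line pointing left and slightly up, which is +y with a bit of +x, so the knob is at about 1.8 rad. The long stop mark is at the bottom (-x) and the switch ball is at (148,320), leaning towards the robot.

Run:
```python
from h import *
from scipy.spatial.transform import Rotation as R
np.set_printoptions(precision=4,suppress=True)
f=lambda u,v,z:onz("top",(85+(u+.5)/6.5-.5,215+(v+.5)/6.5-.5),z)[:2]*1000
P=np.array([f(*p,.06) for p in((103,90),(627,80),(620,468),(88,480))]);print(P,P.mean(0))
ex=(P[0]+P[1]-P[2]-P[3]);yaw=np.degrees(np.arctan2(ex[1],ex[0]));ey=P[0]+P[3]-P[1]-P[2];print("yaw",yaw,np.degrees(np.arctan2(-ey[0],ey[1])))
a,b=f(397,250,.104),f(445,260,.104);print("line",a,b,np.degrees(np.arctan2(*(a-b)[::-1])))
c=P.mean(0);Rm=R.from_euler('z',yaw,degrees=True).as_matrix()[:2,:2]
print("knob axis",c+Rm@[0,-47],"pivot",c+Rm@[0,50])
print("long mark",f(482,378,.06),f(482,412,.06),"ball",f(148,320,.126), "base ctr",f(487,275,.06),"disc",f(478,272,.072))
o=bot.get_obs();print(o["eef_pos"],R.from_quat(o["tool_rot"]).as_matrix(),o["joint_pos"],o["ft_force"])
```

```text
[[527.7711 436.3835]
 [525.4823 243.3114]
 [384.1048 244.021 ]
 [385.834  434.9704]] [455.7981 339.6716]
yaw 0.14226293324392056 -0.5994672304330577
line [460.0916 313.4492] [456.059  296.5698] 76.56331278109353
knob axis [455.9148 292.6717] pivot [455.6739 389.6714]
long mark [417.8279 294.3369] [405.6301 294.0627] ball [436.2441 391.1744] base ctr [455.0629 293.3552] disc [454.96   293.4601]
[ 0.2093 -0.4541  0.2533] [[ 0.9082  0.4185  0.    ]
 [ 0.4185 -0.9082  0.    ]
 [ 0.     -0.     -1.    ]] [-1.139   0.2406  0.005   1.3352  0.      1.5708] [-0.4423  0.2709  0.3689]
```

```bash
python3 -m inch '[13,40,0,0,0,0.1,100, 26,80,0,0,0,0.2,100, 39,119,0,0,0,0.3,100, 52,158,0,0,0,0.4,100, 65,197,0,0,0,0.5,100, 78,236,0,0,0,0.6,100, 91,275,0,0,0,0.7,100, 104,314,0,0,0,0.8,100]'
python3 -m inch '[13,39,0,0,0,0.104,100, 26,78,0,0,0,0.104,100, 39,117,0,0,0,0.104,100, 52,156,0,0,0,0.104,100, 65,195,0,0,0,0.104,100, 78,234,0,0,0,0.104,100, 91,273,0,0,0,0.104,100, 104,312,0,0,0,0.104,100]'
```

```text
clock: 2.22
eef_pos: [0.3133, -0.1384, 0.2536]
tool_rot: [0.815, 0.579, 0.0, 0.001]
ft_force: [1.3, 0.1, 0.2]
grip_width: 0.0855
grasp_force: 0.0
clock: 2.88
eef_pos: [0.4174, 0.1742, 0.2535]
tool_rot: [0.785, 0.62, 0.0, 0.0]
ft_force: [1.5, -1.1, 0.2]
grip_width: 0.0855
grasp_force: 0.0
```

```bash
python3 -m inch '[13,39,-10,0,0,0,80, 26,78,-20,0,0,0,70, 38,119,-40,0,0,0,60, 38,119,-75,0,0,0,55, 38,119,-110,0,0,0,55, 38,119,-135,0,0,0,55, 38,119,-151,0,0,0,55, 38,119,-151,0,0,0,55]'
python3 -m inch '[0,0,0,0,0,0,0, 0,0,0,0,0,0,0, 0,0,0,0,0,0,0, 0,0,0,0,0,0,0, 0,0,0,0,0,0,0, 0,0,0,0,0,0,0]'
```

```text
clock: 3.55
eef_pos: [0.4524, 0.2893, 0.0979]
tool_rot: [0.785, 0.62, -0.004, -0.0]
ft_force: [-0.3, -0.1, -0.5]
grip_width: 0.047
grasp_force: 0.0
clock: 4.05
eef_pos: [0.4539, 0.2919, 0.1043]
tool_rot: [0.785, 0.62, 0.0, -0.002]
ft_force: [-7.3, 1.6, 1.7]
grip_width: 0.0129
grasp_force: 60.0
```

```bash
python3 -m inch '[0,0,0,0,0,0.11,0, 0,0,0,0,0,0.22,0, 0,0,0,0,0,0.33,0, 0,0,0,0,0,0.44,0, 0,0,0,0,0,0.55,0, 0,0,0,0,0,0.66,0, 0,0,0,0,0,0.77,0, 0,0,0,0,0,0.88,0]'
python3 -m inch '[0,0,0,0,0,0.11,0, 0,0,0,0,0,0.22,0, 0,0,0,0,0,0.33,0, 0,0,0,0,0,0.44,0, 0,0,0,0,0,0.55,0, 0,0,0,0,0,0.66,0, 0,0,0,0,0,0.77,0, 0,0,0,0,0,0.84,0]'
python3 - <<'E'
from h import *
o=bot.get_obs();print(o["ft_force"],o["ft_torque"],o["joint_pos"],o["tau"])
E
```

```text
clock: 4.72
eef_pos: [0.4565, 0.2925, 0.1043]
tool_rot: [0.444, 0.896, 0.003, 0.001]
ft_force: [1.3, 3.0, -4.5]
grip_width: 0.013
grasp_force: 59.2
clock: 5.38
eef_pos: [0.4578, 0.2948, 0.1043]
tool_rot: [0.04, 0.999, 0.005, 0.003]
ft_force: [3.5, 9.2, -7.5]
grip_width: 0.0127
grasp_force: 58.7
[ 3.49639178  9.21411897 -7.5398761 ] [ 1.88932066 -0.575622   -0.04338559] [ 0.56977014  0.42966543 -0.13275424  0.9989664   0.00457397  0.64981364] [ -3.23336586 -46.38205647  20.25305629   2.94074334  -1.7849464
   0.35688615]
```

Now at about 175.4°. I'll turn on into the stop in smaller steps and watch the torque.

```bash
python3 -m inch '[0,0,0,0,0,0.04,0, 0,0,0,0,0,0.08,0, 0,0,0,0,0,0.12,0, 0,0,0,0,0,0.16,0, 0,0,0,0,0,0.16,0, 0,0,0,0,0,0.16,0]'
python3 - <<'E'
from h import *
o=bot.get_obs();print(o["ft_force"],o["ft_torque"],o["joint_pos"],o["tau"])
E
```

```text
clock: 5.88
eef_pos: [0.4586, 0.295, 0.1045]
tool_rot: [-0.036, 0.999, 0.005, 0.004]
ft_force: [4.8, 9.9, -7.9]
grip_width: 0.0124
grasp_force: 78.3
[ 4.81560078  9.89658864 -7.8649912 ] [ 1.94137207 -0.96322607 -0.90062638] [ 0.56946256  0.42972526 -0.13209772  0.99795808  0.00421992  0.49672967] [ -2.29547113 -46.44631863  19.71714199   3.46279956  -1.58717986
  -0.92552198]
```

```bash
python3 -m inch '[0,0,0,0,0,0,40, 0,0,0,0,0,0,40, 0,0,0,0,0,0,40, 0,0,30,0,0,0,40, 0,0,65,0,0,0,40, 0,0,100,0,0,0,20, -20,30,100,0,0,-0.07,0, -40,60,100,0,0,-0.07,0]'
python3 -m inch '[-20,20,0,0,0,0,0, -42,38,0,0,0,0,0, -42,38,0,0,0,0,0]'
python3 - <<'E'
from h import *
im=bot.camera("top");s=bot.camera("scene")
a=cv2.resize(im[215:305,85:200],None,fx=4,fy=4,interpolation=cv2.INTER_CUBIC)
b=cv2.resize(s[150:240,350:465],None,fx=4,fy=4,interpolation=cv2.INTER_CUBIC)
cv2.imwrite("pics/k1.png",cv2.resize(np.vstack([a,b]),None,fx=.83,fy=.83))
E
```

```text
clock: 6.55
eef_pos: [0.4176, 0.3513, 0.2066]
tool_rot: [0.002, 1.0, 0.002, 0.003]
ft_force: [0.2, 1.0, -0.3]
grip_width: 0.0
grasp_force: 0.0
clock: 6.8
eef_pos: [0.37, 0.3914, 0.2032]
tool_rot: [-0.005, 1.0, 0.001, -0.0]
ft_force: [-0.9, -0.3, 0.4]
grip_width: 0.0002
grasp_force: 0.0
```

View pics/k1.png

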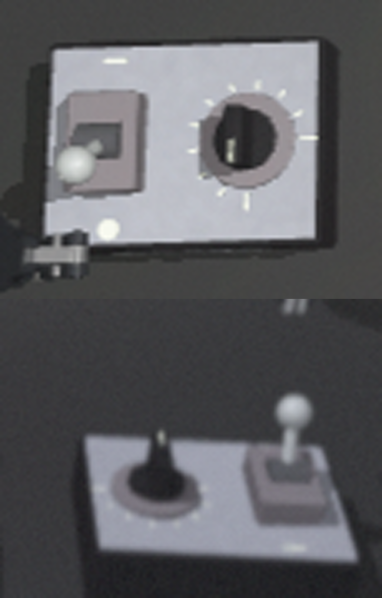

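The line points almost straight down, from (232,140) to (230,160). I'll measure its angle before going on.

Run:
```python
from h import *
A=np.mean([bot.camera("top").astype(float) for _ in range(3)],0)
# world-aligned rectified view at z=0.104 around knob, 0.25mm/px : rows -x down, cols -y right
S=.33e-3;n=180
u=np.array([[proj("top",(.455-(r-n/2)*S,.293-(c-n/2)*S,.104)) for c in range(n)] for r in range(n)],np.float32)
w=cv2.remap(A.astype(np.float32),u[...,0],u[...,1],cv2.INTER_CUBIC).clip(0,255).astype(np.uint8)
g=w.min(2).astype(float)
sub=g.copy();yy,xx=np.mgrid[:n,:n]
reg=(np.hypot(yy-90,xx-90)*S<.023)
# per-row white peak
for r in range(84,160,5):
    row=np.where(reg[r],g[r],0);lo=row[60:120]
    print(r,round(float((90-r)*S*1000),1),"peak",60+lo.argmax(),lo.max())
cv2.imwrite("pics/k2.png",cv2.resize(w,None,fx=3,fy=3))
```

```text
Traceback (most recent call last):
  File "h.py", line 9, in proj
    i=bot.camera_info(cam);K=np.array(i["intrinsics"]);T=np.array(i["camera_from_world"])
ValueError: time passes only in moves, steps and waits
```

Run:
```python
from h import *
A=np.mean([bot.camera("top").astype(float) for _ in range(3)],0)
S=.33e-3;n=180
i=bot.camera_info("top");K=np.array(i["intrinsics"]);T=np.array(i["camera_from_world"])
r,c=np.mgrid[:n,:n];P=np.stack([.455-(r-n/2)*S,.293-(c-n/2)*S,np.full(r.shape,.104)],-1)
q=(P@T[:3,:3].T+T[:3,3])@K.T;u=(q[...,:2]/q[...,2:]).astype(np.float32)
w=cv2.remap(A.astype(np.float32),u[...,0],u[...,1],cv2.INTER_CUBIC).clip(0,255).astype(np.uint8)
g=w.min(2).astype(float)
for k in range(90,156,6):
    lo=g[k,65:115];print(round((90-k)*S*1000,1),65+lo.argmax(),lo.max())
cv2.imwrite("pics/k2.png",cv2.resize(w,None,fx=3,fy=3))
```

```text
0.0 97 51.0
-2.0 93 67.0
-4.0 87 126.0
-5.9 87 152.0
-7.9 87 143.0
-9.9 86 136.0
-11.9 87 150.0
-13.9 86 186.0
-15.8 87 184.0
-17.8 87 153.0
-19.8 65 94.0
```

View pics/k2.png

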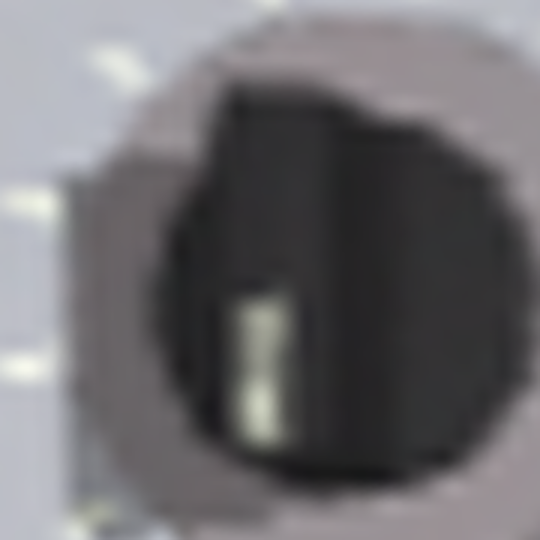

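The line is parallel to x and points at -x, and the torque had risen to 0.9 Nm, so the knob is at its end stop. Next is the switch.

```bash
python3 -m inch '[0,0,-35,0,0,0,0, 0,0,-68,0,0,0,0, 0,0,-68,0,0,0,0, 20,0,-68,0,0,0,0, 40,0,-68,0,0,0,0, 55,0,-68,0,0,0,0, 65,0,-68,0,0,0,0, 74,0,-68,0,0,0,0]'
python3 -m inch '[5,0,0,0,0,0,0, 10,0,0,0,0,0,0, 14,0,0,0,0,0,0, 14,0,0,0,0,0,0]'
```

```text
clock: 7.87
eef_pos: [0.4484, 0.3889, 0.1355]
tool_rot: [-0.002, 1.0, 0.0, 0.0]
ft_force: [-1.4, -0.3, -0.2]
grip_width: -0.0
grasp_force: 0.8
clock: 8.2
eef_pos: [0.4556, 0.3888, 0.1343]
tool_rot: [-0.003, 1.0, -0.0, -0.006]
ft_force: [-16.0, 0.4, 8.6]
grip_width: 0.0
grasp_force: 7.8
```

```bash
python3 -m inch '[3,0,0,0,0,0,0, 4,0,0,0,0,0,0, 4,0,0,0,0,0,0]'
python3 -m inch '[-15,0,0,0,0,0,0, -40,0,0,0,0,0,0, -60,0,10,0,0,0,0, -70,0,50,0,0,0,0, -70,-20,90,0,0,0,0, -70,-50,100,0,0,0,20, -60,-90,100,0,0,0,40, -50,-130,100,0,0,0,60]'
python3 - <<'E'
from h import *
t=bot.camera("top");s=bot.camera("scene")
a=cv2.resize(t[215:305,85:200],None,fx=3,fy=3,interpolation=cv2.INTER_CUBIC)
b=cv2.resize(s[150:240,350:465],None,fx=3,fy=3,interpolation=cv2.INTER_CUBIC)
cv2.imwrite("pics/s1.png",np.vstack([a,b]))
E
```

```text
clock: 8.45
eef_pos: [0.4559, 0.3888, 0.1343]
tool_rot: [-0.004, 1.0, -0.0, -0.009]
ft_force: [-24.1, -0.9, 12.6]
grip_width: -0.0001
grasp_force: 12.1
clock: 9.12
eef_pos: [0.4156, 0.2587, 0.2365]
tool_rot: [-0.004, 1.0, 0.001, 0.002]
ft_force: [1.6, -0.8, -0.0]
grip_width: 0.0356
grasp_force: 0.0
```

View pics/s1.png

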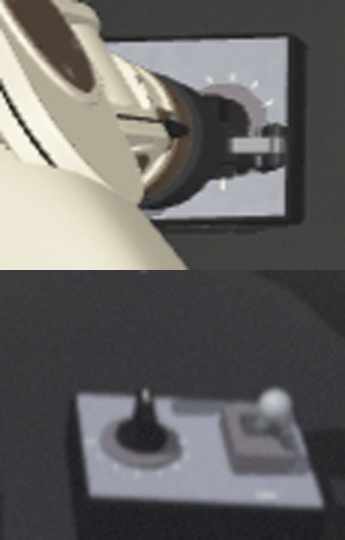

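The scene crop shows the ball leaning over towards the far side, and the force rose to 24 N at the stop, so the switch is off. Next is the first box (b).

```bash
python3 -m inch '[20,-35,0,0,0,-0.1,60, 42,-70,0,0,0,-0.2,70, 63,-105,0,0,0,-0.3,75, 84,-140,0,0,0,-0.4,75, 104,-174,0,0,0,-0.506,75, 104,-174,-40,0,0,-0.506,75, 104,-174,-80,0,0,-0.506,75, 104,-174,-120,0,0,-0.506,75]'
python3 - <<'E'
from h import *
from scipy.spatial.transform import Rotation as R
o=bot.get_obs();p=o["eef_pos"];M=R.from_quat(o["tool_rot"]).as_matrix();print(p,np.degrees(np.arctan2(M[1,1],M[0,1])))
im=bot.camera("wrist");i=bot.camera_info("wrist");K=np.array(i["intrinsics"]);H=np.array(i["hand_eye"])
cv2.imwrite("pics/w1.png",im)
for d in bot.silhouettes("wrist","casting_a")[:4]:
    m=d["mask"].astype(np.uint8);c=max(cv2.findContours(m,0,2)[0],key=cv2.contourArea)[:,0,:].astype(float)
    x=(c[:,0]-K[0,2])/K[0,0];y=(c[:,1]-K[1,2])/K[1,1];r=np.hypot(x,y)+1e-9
    v=np.stack([np.sin(r)*x/r,np.sin(r)*y/r,np.cos(r)],1)@H[:3,:3].T@M.T;o0=p+M@H[:3,3]
    w=o0+v*((.038-o0[2])/v[:,2])[:,None]
    print(round(d["confidence"],2),d["uv"],cv2.minAreaRect((w[:,:2]*1000).astype(np.float32)))
E
```

```text
clock: 9.88
eef_pos: [0.5206, 0.0844, 0.1138]
tool_rot: [0.249, 0.968, 0.001, 0.002]
ft_force: [-0.1, 0.4, -0.9]
grip_width: 0.0639
grasp_force: 0.0
[0.52059317 0.08442306 0.11384813] 61.1441270297263
0.94 [20.0, 126.6] ((352.22137451171875, -50.156639099121094), (57.66238784790039, 68.01754760742188), 88.23683166503906)
0.84 [206.8, 6.2] ((375.23809814453125, 112.57981872558594), (26.988788604736328, 10.825318336486816), 55.38591003417969)
0.78 [134.3, 266.0] ((493.4479064941406, -26.774961471557617), (55.19980239868164, 64.16075897216797), 85.38457489013672)
0.74 [285.3, 218.0] ((517.9073486328125, 89.0535888671875), (35.11566162109375, 66.18236541748047), 60.718170166015625)
```

View pics/w1.png

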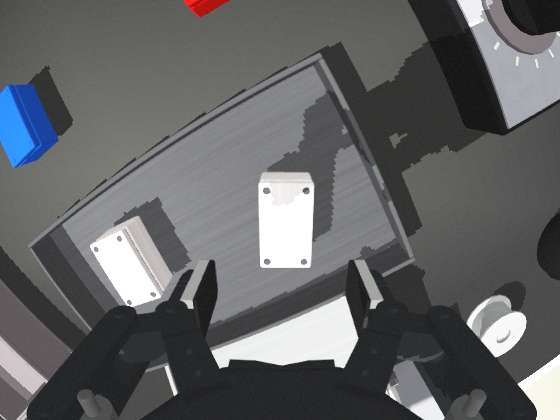

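The box at (286,220) is centred and square between the fingers, lid up. I'll descend, grip and lift.

```bash
python3 -m inch '[0,1,-35,0,0,0,75, 0,1,-65,0,0,0,75, 0,1,-83,0,0,0,75, 0,1,-83,0,0,0,40, 0,1,-83,0,0,0,0, 0,1,-83,0,0,0,0, 0,1,-83,0,0,0,0, 0,1,-83,0,0,0,0]'
python3 -m inch '[0,0,0,0,0,0,0, 0,0,10,0,0,0,0, 0,0,30,0,0,0,0, 0,0,65,0,0,0,0, 0,0,100,0,0,0,0]'
```

```text
clock: 10.65
eef_pos: [0.5212, 0.0864, 0.0336]
tool_rot: [0.248, 0.969, 0.001, 0.002]
ft_force: [-1.0, 1.0, 5.2]
grip_width: 0.0341
grasp_force: 60.5
clock: 11.07
eef_pos: [0.5177, 0.0856, 0.132]
tool_rot: [0.248, 0.969, -0.001, -0.002]
ft_force: [1.7, 0.7, -0.4]
grip_width: 0.0339
grasp_force: 59.8
```

```bash
python3 -m inch '[0,-30,5,0,0,0.06,0, 0,-69,10,0,0,0.15,0, -1,-109,10,0,0,0.25,0, -3,-149,10,0,0,0.35,0, -4,-189,10,0,0,0.45,0, -5,-229,10,0,0,0.55,0, -6,-269,10,0,0,0.65,0, -7,-309,10,0,0,0.735,0]'
python3 -m inch '[-1,-39,0,0,0,0,0, -2,-78,0,0,0,0,0, -4,-117,0,0,0,0,0, -5,-150,-4,0,0,0,0, -5,-161,-20,0,0,0,0, -5,-161,-50,0,0,0,0, -5,-161,-50,0,0,0,0, -5,-161,-50,0,0,0,0]'
python3 - <<'E'
from h import *
bot.camera("wrist");im=bot.camera("wrist");cv2.imwrite("pics/w2.png",im)
E
```

```text
clock: 11.73
eef_pos: [0.5116, -0.225, 0.1423]
tool_rot: [-0.119, 0.993, -0.0, 0.0]
ft_force: [0.7, -1.0, -1.2]
grip_width: 0.0339
grasp_force: 60.0
clock: 12.4
eef_pos: [0.5053, -0.3829, 0.0898]
tool_rot: [-0.116, 0.993, 0.002, -0.002]
ft_force: [0.3, -0.3, -0.7]
grip_width: 0.034
grasp_force: 60.0
```

View pics/w2.png

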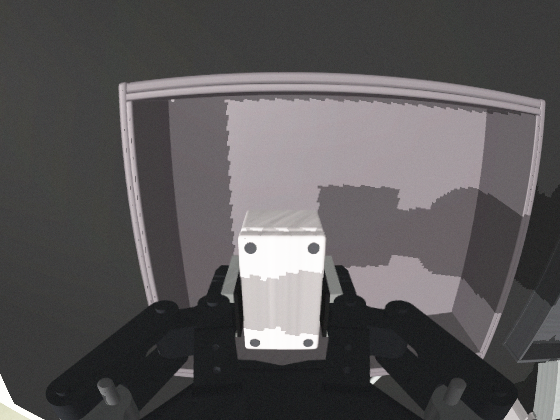

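The gripped box is square to the tote, with clearance on both sides. I'll lower it and then creep down while watching the force.

```bash
python3 -m inch '[0,0,-25,0,0,0,0, 0,0,-45,0,0,0,0, 0,0,-53,0,0,0,0, 0,0,-53,0,0,0,0, 0,0,-53,0,0,0,0]'
python3 -m inch '[0,0,-2,0,0,0,0, 0,0,-4,0,0,0,0, 0,0,-4,0,0,0,0, 0,0,-4,0,0,0,0]'
```

```text
clock: 12.92
eef_pos: [0.5079, -0.3839, 0.0396]
tool_rot: [-0.117, 0.993, -0.0, 0.0]
ft_force: [1.0, -1.1, -0.4]
grip_width: 0.0338
grasp_force: 60.0
clock: 13.25
eef_pos: [0.5076, -0.3843, 0.035]
tool_rot: [-0.116, 0.993, -0.0, 0.0]
ft_force: [0.3, -0.5, -1.7]
grip_width: 0.0342
grasp_force: 60.0
```

```bash
python3 -m inch '[0,0,-1,0,0,0,0, 0,0,-2,0,0,0,0, 0,0,-2,0,0,0,0, 0,0,-2,0,0,0,0]'
```

```text
clock: 13.58
eef_pos: [0.5076, -0.3844, 0.0337]
tool_rot: [-0.116, 0.993, -0.0, 0.001]
ft_force: [-1.7, 0.5, 4.2]
grip_width: 0.0341
grasp_force: 60.6
```

It's down (4 N of contact). I'll release, lift and go to the second box.

```bash
python3 -m inch '[0,0,0,0,0,0,60, 0,0,0,0,0,0,60, 0,0,0,0,0,0,60, 0,0,30,0,0,0,60, 0,0,70,0,0,0,65, 0,0,105,0,0,0,75, 0,30,110,0,0,-0.1,75, 0,65,110,0,0,-0.2,75]'
python3 -m inch '[-2,40,0,0,0,-0.05,75, -4,80,0,0,0,-0.1,75, -6,120,0,0,0,-0.1,75, -8,160,0,0,0,-0.1,75, -9,200,0,0,0,-0.1,75, -10,240,-5,0,0,-0.1,75, -12,279,-20,0,0,-0.1,75, -12,279,-30,0,0,-0.1,75]'
python3 - <<'E'
from h import *
from scipy.spatial.transform import Rotation as R
o=bot.get_obs();p=o["eef_pos"];M=R.from_quat(o["tool_rot"]).as_matrix();print(p,np.degrees(np.arctan2(M[1,1],M[0,1])))
im=bot.camera("wrist");i=bot.camera_info("wrist");K=np.array(i["intrinsics"]);H=np.array(i["hand_eye"])
cv2.imwrite("pics/w3.png",im)
for d in bot.silhouettes("wrist","casting_a")[:5]:
    m=d["mask"].astype(np.uint8);c=max(cv2.findContours(m,0,2)[0],key=cv2.contourArea)[:,0,:].astype(float)
    x=(c[:,0]-K[0,2])/K[0,0];y=(c[:,1]-K[1,2])/K[1,1];r=np.hypot(x,y)+1e-9
    v=np.stack([np.sin(r)*x/r,np.sin(r)*y/r,np.cos(r)],1)@H[:3,:3].T@M.T;o0=p+M@H[:3,3]
    w=o0+v*((.038-o0[2])/v[:,2])[:,None]
    print(round(d["confidence"],2),d["uv"],cv2.minAreaRect((w[:,:2]*1000).astype(np.float32)))
E
```

```text
clock: 14.25
eef_pos: [0.5096, -0.322, 0.1464]
tool_rot: [-0.012, 1.0, -0.003, 0.004]
ft_force: [0.8, 0.6, 0.1]
grip_width: 0.0643
grasp_force: 0.0
clock: 14.92
eef_pos: [0.4945, -0.034, 0.1118]
tool_rot: [0.029, 1.0, 0.001, -0.0]
ft_force: [-0.6, -0.5, 0.5]
grip_width: 0.0642
grasp_force: 0.0
[ 0.49447128 -0.03402934  0.1118428 ] 86.64631906452193
0.97 [275.8, 223.9] ((491.8609313964844, -37.193878173828125), (35.57916259765625, 67.25788116455078), 84.19022369384766)
0.56 [216.8, 27.9] ((363.06512451171875, -64.18679809570312), (36.330543518066406, 36.1546516418457), 87.57566833496094)
0.55 [494.2, 23.6] ((356.3482360839844, 120.70391845703125), (36.878334045410156, 80.787109375), 10.938725471496582)
```

View pics/w3.png

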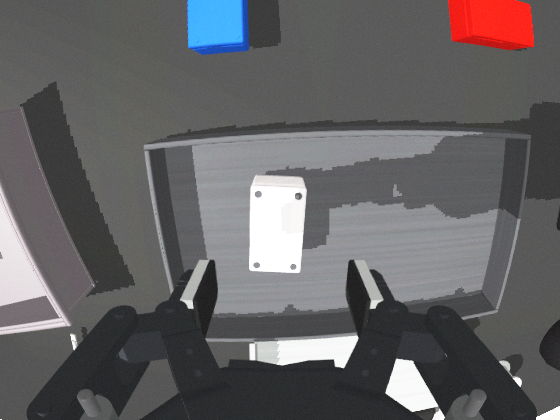

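The second box at (276,224) is lid up, a little left of centre and turned about 2.5°. I'll correct for that and grip.

```bash
python3 -m inch '[1,-4,-30,0,0,-0.042,75, 1,-4,-60,0,0,-0.042,75, 1,-4,-78,0,0,-0.042,75, 1,-4,-78,0,0,-0.042,75]'
python3 -m inch '[0,0,0,0,0,0,40, 0,0,0,0,0,0,0, 0,0,0,0,0,0,0, 0,0,0,0,0,0,0, 0,0,0,0,0,0,0]'
python3 -m inch '[0,0,10,0,0,0,0, 0,0,30,0,0,0,0, 0,0,65,0,0,0,0, 0,0,100,0,0,0,0, 0,0,110,0,0,0,0]'
```

```text
clock: 15.35
eef_pos: [0.4934, -0.0455, 0.031]
tool_rot: [0.056, 0.998, -0.0, -0.004]
ft_force: [-0.2, 0.7, -0.9]
grip_width: 0.0639
grasp_force: 0.0
clock: 15.77
eef_pos: [0.498, -0.0448, 0.0362]
tool_rot: [0.055, 0.999, -0.0, 0.002]
ft_force: [0.2, -1.4, 6.9]
grip_width: 0.0342
grasp_force: 61.2
clock: 16.18
eef_pos: [0.4989, -0.0442, 0.15]
tool_rot: [0.054, 0.999, -0.0, 0.004]
ft_force: [1.1, 0.7, -0.5]
grip_width: 0.0337
grasp_force: 60.3
```

```bash
python3 -m inch '[-1,-35,0,0,0,0.06,0, -3,-75,0,0,0,0.14,0, -4,-115,0,0,0,0.22,0, -6,-155,0,0,0,0.3,0, -8,-195,0,0,0,0.34,0, -9,-235,0,0,0,0.34,0, -10,-262,-10,0,0,0.34,0, -10,-262,-40,0,0,0.34,0]'
python3 -m inch '[0,0,-10,0,0,0,0, 0,0,-10,0,0,0,0, 0,0,-10,0,0,0,0, 0,0,-10,0,0,0,0]'
python3 - <<'E'
from h import *
im=bot.camera("wrist");cv2.imwrite("pics/w4.png",im)
E
```

```text
clock: 16.85
eef_pos: [0.489, -0.3138, 0.1086]
tool_rot: [-0.112, 0.994, -0.005, 0.004]
ft_force: [1.1, -1.0, -2.2]
grip_width: 0.034
grasp_force: 60.5
clock: 17.18
eef_pos: [0.4869, -0.3052, 0.0953]
tool_rot: [-0.116, 0.993, -0.0, 0.0]
ft_force: [0.7, 1.2, -1.4]
grip_width: 0.0338
grasp_force: 60.4
```

View pics/w4.png

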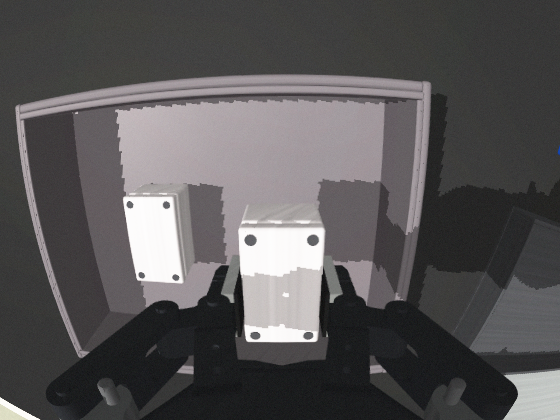

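The first box stands flat on the left at (155,235), and the held one is parallel to it with a clear gap. Lowering.

```bash
python3 -m inch '[0,0,-25,0,0,0,0, 0,0,-45,0,0,0,0, 0,0,-55,0,0,0,0, 0,0,-55,0,0,0,0, 0,0,-55,0,0,0,0]'
python3 -m inch '[0,0,-1,0,0,0,0, 0,0,-3,0,0,0,0, 0,0,-4,0,0,0,0, 0,0,-4,0,0,0,0, 0,0,-4,0,0,0,0]'
```

```text
clock: 17.65
eef_pos: [0.4866, -0.3057, 0.0399]
tool_rot: [-0.116, 0.993, -0.0, 0.0]
ft_force: [-0.2, -0.3, 0.0]
grip_width: 0.0337
grasp_force: 60.4
clock: 18.07
eef_pos: [0.487, -0.3066, 0.0362]
tool_rot: [-0.115, 0.993, -0.001, 0.001]
ft_force: [-0.1, -0.9, 1.5]
grip_width: 0.0339
grasp_force: 60.6
```

```bash
python3 -m inch '[0,0,-1,0,0,0,0, 0,0,-1,0,0,0,0, 0,0,-1,0,0,0,0]'
```

```text
clock: 18.32
eef_pos: [0.487, -0.3066, 0.0362]
tool_rot: [-0.115, 0.993, -0.001, 0.001]
ft_force: [-1.9, 0.6, 8.3]
grip_width: 0.0338
grasp_force: 61.5
```

```bash
python3 -m inch '[0,0,0,0,0,0,58, 0,0,0,0,0,0,58, 0,0,0,0,0,0,58, 0,0,30,0,0,0,58, 0,0,70,0,0,0,58, 0,0,110,0,0,0,60, 0,0,150,0,0,0,60, -30,0,190,0,0,0,60]'
python3 -m inch '[-35,0,10,0,0,0,60, -70,0,20,0,0,0,60, -105,0,30,0,0,0,60, -140,0,30,0,0,0,60, -160,-20,30,0,0,0,60, -160,-20,30,0,0,0,60]'
python3 - <<'E'
from h import *
t=bot.camera("top");s=bot.camera("scene")
a=cv2.resize(t[60:310,80:500],(780,464))
cv2.imwrite("pics/f.png",a)
E
```

```text
clock: 18.98
eef_pos: [0.4646, -0.3065, 0.2203]
tool_rot: [-0.117, 0.993, -0.001, 0.002]
ft_force: [0.1, -0.3, 0.4]
grip_width: 0.0513
grasp_force: 0.0
clock: 19.48
eef_pos: [0.2978, -0.3275, 0.248]
tool_rot: [-0.113, 0.994, -0.001, -0.001]
ft_force: [0.1, -0.5, 0.7]
grip_width: 0.051
grasp_force: 0.0
```

View pics/f.png

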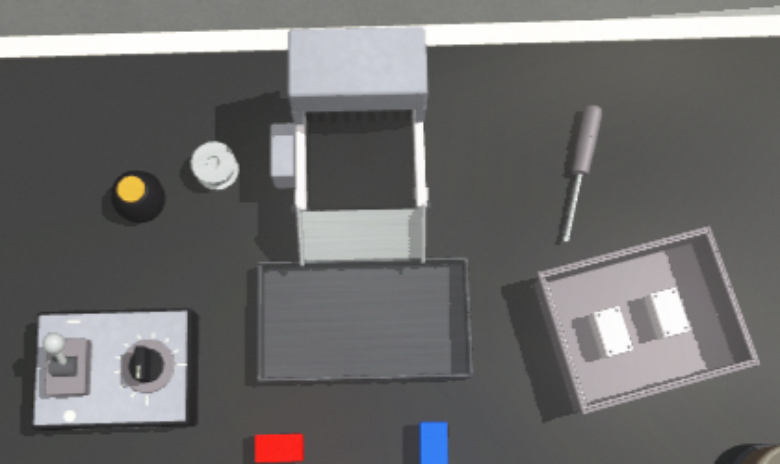

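The final view shows both boxes flat and side by side in the tote at (612,330) and (670,312). The switch leans away from the robot, the knob line points to -x, and the bystanders have not moved.

```bash
python3 -c "
from workcell import bot
print(bot.job_done())"
```

```text
the job is handed in; nothing more can be done
None
```

The job is handed in at about 19.5 s on the clock: the knob was turned to its anticlockwise stop, then the switch pushed to off, and both boxes stand flat side by side on the tote floor; the spool, tip cleaner and screwdriver look unmoved in the last picture.

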